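Dock the coffee machine's water tank and screw in its new filter

TASK

Get the coffee machine ready: slide the water tank into its dock from the open front end until it is fully home against the back. Then, with the dock keeping the tank from turning, lower the white filter upright into the tank's round well, feel for where its two lugs drop into the thread at the bottom, and screw it clockwise until it is fully home, with its fin in line with the tank. Do not force anything, and leave the things round about where they stand.

Things in the scene. Friction and masses are not known exactly. Their poses are not given: they have to be found in the camera images.
- machine: Fixed black and steel coffee machine. Origin: on the worktop where the tank's origin lies once home; x from the dock's open front (robot side) to its back, z up. The dock lies along x at y 0. Tall body (y +75 to +265 mm, x over 70 mm, 335 mm tall), brew head (y +125 to +255, x over -45, z over 165) and low drip tray stand on its +y side. Dock back: face at x +60.5 mm, 128 mm tall.
- dock_mouth (a point): Middle of the dock's open front end, on the worktop at x -37 mm in the machine's frame, axes as the machine's. Flared guides, 135 mm apart here, lead to two grey rails 120 mm apart inside (from x -15 mm on to the back), 13.5 mm tall; lips 104 mm apart with undersides at z 9 mm hold the tank's flanges down, so the tank enters only from here.
- tank: Loose water tank, about 0.6 kg: clear walls, 120 mm (x) by 100 (y), grey deck at z 114 mm with the well's round mouth; grey foot plate 120 by 116 by 6 mm whose long sides are the flanges. Starts on the worktop just outside the dock's mouth, its +x end towards the dock, roughly in line. Origin: centre of the underside. Docked, its axes match the machine's, with 2 mm play each side.
- tank_grip (a point): Top of the flat upright grip on the tank's front (-x) face, at (-78, 0, 106) mm in the tank's frame, axes as the tank's. The grip is 14 mm thick (y), x -92 to -60 mm, z 30 to 106 mm. Pinch it across y from above to slide the tank, or push the front face.
- well_floor (a point): Centre of the filter well's floor, at (-10, 0, 8) mm in the tank's frame, axes as the tank's. The well is a round tube 66 mm inside; its mouth is 114 mm above this point, flared to 80 mm. A collar round the bottom, 53 mm inside and 26 mm tall, holds the two-start thread. On the floor the filter is home.
- thread_start (a point): Centre of the collar's top, 26 mm over the well floor, turned so that its x axis points along the two gaps, half a turn apart: +75 degrees (anticlockwise from above) from the tank's x. With fin and lugs within 12 degrees of this line it drops until the foot is 8 mm over the floor; off it the foot stays 22 mm over the floor: turn it, pressing lightly, until it drops.
- filter: White filter, about 0.16 kg, 142 mm tall, upright on its flat foot. Origin: centre of the foot, z up. 50 mm across up to z 34 mm, 61 mm across at z 40 to 106; on top a flat fin to hold and turn it by: 46 mm long (x), 12 thick (y), z 110 to 142. Two lugs 8 mm thick stick out at z 8 mm along +x and -x to 31.5 mm from the axis. Half a turn makes no difference.
- fin (a point): Centre of the filter's fin, at z 126 mm in the filter's frame, axes as the filter's. From the thread's start it turns clockwise about 75 degrees, loosely at first, sinking 8 mm, to a firm stop: then the fin lies along the tank's x axis, the foot is on the well floor and the fin stands above the tank's mouth.
- mug: Cream mug, 86 mm across, 98 mm tall, on the machine's drip tray; stays there. Origin: centre of its underside.
- salt_shaker: Glass salt shaker with steel cap, 44 mm across, 90 mm tall, on the worktop to the left; stays there. Origin: centre of its underside.
- timer: Red and white kitchen timer, 66 mm across, 56 mm tall, on the worktop to the right; stays there. Origin: centre of its underside.
- jam_jar: Jam jar, 65 mm across, 96 mm tall, on the worktop between dock and sink; stays there. Origin: centre of its underside.
- lime: Lime, 48 mm, on the worktop left of the filter; stays there. Origin: centre of its underside.

How it is judged (in metres and radians):
On the way, in this order (a step that is already met when the one before it is completed fails the run):
1. the tank stands fully home in its dock (x of tank in the frame of machine above -0.005 m and angle between the x axis of tank and the x axis of machine, either way round below 0.06 rad and z of tank in the frame of machine below 0.004 m and y of tank in the frame of machine between -0.006 and 0.006 m), for 0.2 s.
2. the filter's lugs have dropped into the thread at the bottom of the well (z of filter in the frame of well_floor below 0.013 m and horizontal distance between filter and well_floor below 0.006 m), for 0.2 s.
At the end, for the whole second after the job is handed in: The tank is home in the dock within 6 mm each way, flat and in line; the filter stands upright in the well with its foot within 2.8 mm of the well floor, centred within 5 mm, its fin within 16 degrees of the tank's long axis; both are at rest (x of tank in the frame of machine above -0.006 m and angle between the x axis of tank and the x axis of machine, either way round below 0.06 rad and z of tank in the frame of machine below 0.004 m and z of filter in the frame of well_floor below 0.0028 m and horizontal distance between filter and well_floor below 0.005 m and angle between the x axis of filter and the x axis of tank, either way round below 0.28 rad and angle between the z axis of filter and the z axis of tank, either way round below 0.06 rad and linear speed of each of filter, tank below 0.01 m/s and y of tank in the frame of machine between -0.006 and 0.006 m); the robot touches nothing.
It fails at once if the filter is forced against the tank with more than 90 N (contact force between filter and tank above 90 N).
It fails at once if a bystander (mug, salt shaker, timer, jam jar or lime) is shifted by more than 30 mm (distance of any of mug, salt_shaker, timer, jam_jar, lime from where it was at the start of the episode above 0.03 m).
It also fails if it takes over 64 s, if anything falls off the work surface, if the arm or the gripper's body presses on something with over 40 N, if the wrist force passes 120 N, or if a joint passes its speed limit or range.

ROBOT

A 6-joint arm with a two-finger parallel gripper is mounted at the origin on a cart in front of the work surface, level with it; the furniture and walls round the work are solid. World frame = base frame: x ahead of the robot, y to its left, z up, the work surface at z = 0. Lengths are in m, angles in degrees, forces in N, time in s.
With the tool pointing down it reaches from about 0.325 to 0.85 m from the base axis. Payload 15.5 kg.
Tool frame: the origin (TCP) lies between the finger pads; the fingertips stand arm.tip_extent ahead of it and the grasp point (between the pads) lies 5 mm behind it (arm.tip_extent is the distance from the TCP to the fingertips, in m); z points along the fingers, y is the line along which they close (so a half turn about z gives the same grasp; the last joint's range is limited). The gripper opens to 91 mm and grips with 3 to 60 N. Pads are 32 mm wide; open, the fingers measure 118 mm over their backs; the gripper's body (76 mm by 178 mm) begins 60 mm behind the grasp point.
Start: joints at [59.272, 28.281, 77.091, -0, 74.628, -5.472], TCP at [0.267, 0.565, 0.228] pointing down, gripper open.
Joint ranges: [-166.48, 166.48], [-47.26, 123.95], [12.59, 153.08], [-70.14, 250.14], [6.76, 159.57], [-176.63, 176.63]. Speed limits (degrees/s): [108.29, 108.29, 147.25, 172.46, 172.46, 172.46].

INTERFACE

Orientations are given as a 3x3 rotation matrix whose columns are the frame's x, y, z axes.
In Python, from rig import arm, hand, kin, telemetry, optics gives the robot as it stands. Calls block until the motion is done:
- arm.move_to(position, orientation): joint-space move of the TCP to a pose.
- arm.move_l(position, orientation=None, feed=0.15): straight line of the TCP; orientation=None keeps the orientation; feed is the mean speed in m/s.
- arm.move_joints(angles): joint-space move.
- hand.grip(opening): finger opening in m; the grip force is fixed at half the most; returns when the fingers have stopped.
- arm.sleep(seconds).
- kin.solve_ik(position, orientation): joint angles nearest the present ones, or None.
- telemetry.observe(): the state.
- optics.snapshot(name): name is "scene" or "top" or "wrist"; returns the picture (400x640x3 uint8, red, green, blue); there is no depth.
- optics.get_calibration(name): a dict with "intrinsics" (3x3 intrinsics, pixels), "k1" (the pictures are not rectified: a ray, as slopes to the right and down, at radius r is drawn at 1 + k1 r^2 times it, then the intrinsics apply), "cam_to_world" (4x4, takes a point from camera to world coordinates). Camera axes: x right, y down, z forward; pixel columns grow to the right and rows downward; lengths in m; the calibration is good to about 2 mm. A picture is of the moment at which its call begins: read the wrist's pose just before it. get_calibration takes no time and is no camera call; for the wrist camera it gives the pose at the moment of the call.
A pose or a line that the arm cannot do raises arm.Unreachable and nothing moves.
- arm.sign_off(): hands the job in; it is judged then, once.
Trained networks look in the newest picture that a camera, given by its name, has taken for a name from the list of things; names that differ only in an ending like _2 or _b are one class to them, and where a whole thing is asked for, a point or a joint stands for the part that bears it (a point fixed in the world has none). Each returns a list of dicts, best first, with "conf" (0 to 1); they miss things now and then, are a little off and sometimes report something else, mostly with a low value. They report only what shows in the picture. A call takes as long as a camera call.
- optics.spot_in(target, camera): "extent" ([left, top, right, bottom] in pixels, round what is visible of it).
- optics.masks_of(target, camera): "mask" (400x640 bool, what is visible of it) and "extent" ([left, top, right, bottom] in pixels, round what is visible of it).
The state is a dict: "t": time; "joint_positions": joint angles; "dq": joint speeds; "tau": joint torques, N m; "ee_pos": TCP position; "tool_rot": TCP orientation; "force": force on the tool from outside, world axes, zero at the start; "torque": the same for the moment, N m; "width": finger opening in m; "grasp_force": force on a finger pad.
Only numpy, scipy, OpenCV 4.12 (cv2) and the standard library are available. Lean on these libraries where they do the work, as an engineer would, in place of code of your own. Each camera call takes 0.05 s, during which the arm holds its last target. There are 200 camera calls.

## Working session

There is one attempt and no reset: what is moved stays moved. The work goes in short steps, each a Python script; the robot and the scene stay as the last script left them, time stands still between calls to the robot, and variables do not carry over. Pictures are saved under pics/ and viewed, at most 10 in all, crops included, and the job is handed in when it is done.

```bash
mkdir -p pics; ls; python3 - <<'E'
from rig import arm,hand,kin,telemetry,optics
import cv2,numpy as np
s=telemetry.observe();print(s['t'],s['ee_pos'],s['tool_rot'],s['force'],s['width'],arm.tip_extent)
for c in ['scene','top']:
    im=optics.snapshot(c);cv2.imwrite(f'pics/{c}0.png',im[:,:,::-1])
    k=optics.get_calibration(c);print(c,k['intrinsics'],k['k1'],np.round(k['cam_to_world'],4).tolist())
    for n in ['machine','tank','tank_grip','filter','fin','jam_jar','lime','timer','salt_shaker','mug']:
        print(n,[(round(d['conf'],2),np.round(d['extent']).tolist()) for d in optics.spot_in(n,c)][:2])
E
```

```text
pics
rig.py
0.0 [0.26648105 0.56493145 0.22736866] [[-9.04408164e-01  4.26667900e-01 -6.13124264e-04]
 [ 4.26668325e-01  9.04407593e-01 -1.02296029e-03]
 [ 1.18049922e-04 -1.18677434e-03 -9.99999289e-01]] [ 0.22226922 -0.48634961 -0.05975355] 0.09130067600505354 0.014
scene [[391.84569453   0.         324.82725814]
 [  0.         391.84569453 198.24218045]
 [  0.           0.           1.        ]] -0.039619212321013716 [[0.7172, -0.4087, 0.5645, -0.0594], [-0.6969, -0.4305, 0.5737, -0.5649], [0.0086, -0.8048, -0.5935, 0.7474], [0.0, 0.0, 0.0, 1.0]]
machine []
tank [(0.76, [238.0, 168.0, 294.0, 232.0])]
tank_grip [(0.86, [238.0, 173.0, 294.0, 231.0])]
filter [(0.98, [361.0, 254.0, 390.0, 311.0])]
fin [(0.73, [362.0, 255.0, 387.0, 313.0])]
jam_jar [(0.68, [339.0, 175.0, 361.0, 211.0])]
lime [(0.77, [317.0, 252.0, 332.0, 270.0])]
timer [(0.85, [423.0, 327.0, 454.0, 360.0])]
salt_shaker [(0.65, [202.0, 171.0, 220.0, 195.0])]
mug [(0.71, [244.0, 133.0, 281.0, 174.0])]
top [[452.6836739    0.         325.60144916]
 [  0.         452.6836739  194.26292368]
 [  0.           0.           1.        ]] 0.00713847540189404 [[0.3531, -0.8135, 0.4621, -0.2142], [-0.9356, -0.3101, 0.169, -0.2446], [0.0058, -0.492, -0.8706, 1.4796], [0.0, 0.0, 0.0, 1.0]]
machine [(0.84, [215.0, 72.0, 315.0, 184.0])]
tank [(0.68, [252.0, 170.0, 293.0, 222.0])]
tank_grip [(0.63, [250.0, 169.0, 291.0, 221.0])]
filter [(0.97, [375.0, 227.0, 397.0, 259.0])]
fin [(0.69, [374.0, 226.0, 398.0, 254.0])]
jam_jar [(0.61, [322.0, 150.0, 336.0, 176.0])]
lime [(0.71, [377.0, 230.0, 397.0, 257.0]), (0.56, [333.0, 225.0, 347.0, 240.0])]
timer [(0.82, [420.0, 251.0, 447.0, 275.0])]
salt_shaker [(0.55, [201.0, 187.0, 215.0, 200.0])]
mug [(0.79, [225.0, 139.0, 255.0, 164.0])]
```

```bash
python3 - <<'E'
import cv2
a=cv2.imread('pics/scene0.png')[120:345,190:490];b=cv2.imread('pics/top0.png')[60:285,190:490]
cv2.imwrite('pics/s1.png',cv2.resize(a,(800,600),interpolation=cv2.INTER_CUBIC));cv2.imwrite('pics/t1.png',cv2.resize(b,(800,600),interpolation=cv2.INTER_CUBIC))
E
```

```text
(no output)
```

View pics/s1.png

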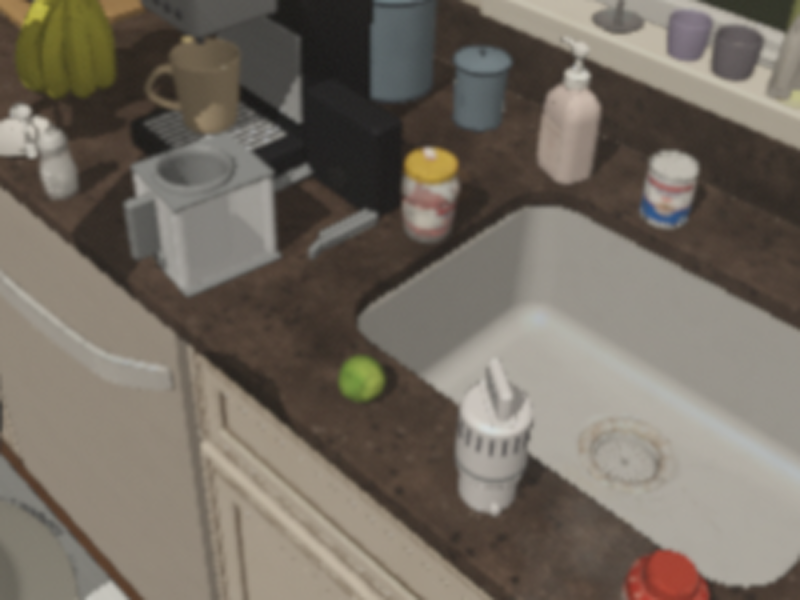

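View pics/t1.png

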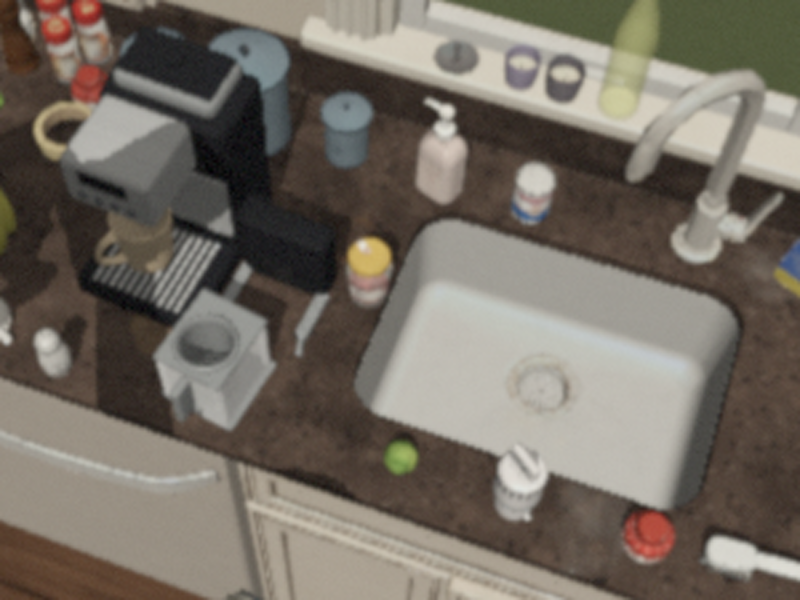

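The scene crop shows the tank (~200,210) outside the dock with its rails (~340,230) and black back block (~350,150), and the filter standing at ~(490,440). The top crop shows the tank at ~(215,355), its grip towards the robot at ~(185,400), and the filter at ~(520,480) with its fin tilted down-right.

```bash
cat > h.py <<'E'
from rig import arm,hand,kin,telemetry,optics
import cv2,numpy as np
def proj(k,P):
    T=np.linalg.inv(k['cam_to_world']);P=np.atleast_2d(P)@T[:3,:3].T+T[:3,3]
    s=P[:,:2]/P[:,2:];s=s*(1+k['k1']*(s**2).sum(1,keepdims=True))
    K=k['intrinsics'];return s*[K[0][0],K[1][1]]+[K[0][2],K[1][2]]
def onz(k,uv,z):
    K=np.array(k['intrinsics']);d=(np.array(uv,float)-[K[0,2],K[1,2]])/[K[0,0],K[1,1]];s=d.copy()
    for _ in range(20): s=d/(1+k['k1']*(s@s))
    M=np.array(k['cam_to_world']);r=M[:3,:3]@[s[0],s[1],1];o=M[:3,3]
    return o+r*(z-o[2])/r[2]
def down(a): # closing line (tool y) at angle a deg in the world
    a=np.radians(a);y=np.array([np.cos(a),np.sin(a),0]);z=np.array([0,0,-1.]);return np.c_[np.cross(y,z),y,z]
E
python3 - <<'E'
from h import *
S=optics.get_calibration('scene');T=optics.get_calibration('top')
s=lambda u,v:(190+.375*u,120+.375*v);t=lambda u,v:(190+.375*u,60+.375*v)
p=lambda n,k,uv,z:print(n,np.round(onz(k,uv,z),3))
p('filter foot S',S,s(488,500),0);p('fin top S a',S,s(490,362),.142);p('fin S b',S,s(510,410),.142)
p('fin T a',T,t(510,452),.142);p('fin T b',T,t(537,475),.142)
for uv in [(135,178),(220,145),(275,180),(180,210)]: p('tank deck S',S,s(*uv),.114)
for uv in [(207,290),(268,328),(220,385),(157,350)]: p('tank deck T',T,t(*uv),.114)
p('well S',S,s(195,170),.122);p('well T',T,t(207,342),.122)
p('grip T',T,t(178,400),.106);p('rail end S',S,s(310,248),.0135);p('rail end T',T,t(300,345),.0135);p('rail far T',T,t(325,298),.0135)
p('block corner S',S,s(400,155),.128);p('block S',S,s(308,85),.128);p('T',T,t(335,240),.128)
p('jar',T,t(370,300),0);p('lime',T,t(400,458),.024);p('salt',T,t(55,370),0);p('timer',T,t(648,545),0.03)
w=optics.get_calibration('wrist');s=telemetry.observe()
R=np.array(s['tool_rot']);M=np.array(w['cam_to_world']);print(R.T@(M[:3,3]-s['ee_pos']),(R.T@M[:3,:3]).round(3),w['intrinsics'],w['k1'])
cv2.imwrite('pics/w0.png',optics.snapshot('wrist')[:,:,::-1])
E
```

```text
filter foot S [ 0.433 -0.229  0.   ]
fin top S a [ 0.447 -0.204  0.142]
fin S b [ 0.418 -0.249  0.142]
fin T a [ 0.437 -0.201  0.142]
fin T b [ 0.419 -0.24   0.142]
tank deck S [0.408 0.251 0.114]
tank deck S [0.514 0.24  0.114]
tank deck S [0.514 0.146 0.114]
tank deck S [0.409 0.172 0.114]
tank deck T [0.535 0.251 0.114]
tank deck T [0.509 0.152 0.114]
tank deck T [0.409 0.176 0.114]
tank deck T [0.427 0.274 0.114]
well S [0.457 0.209 0.122]
well T [0.457 0.215 0.122]
grip T [0.373 0.22  0.106]
rail end S [0.546 0.129 0.013]
rail end T [0.553 0.128 0.014]
rail far T [0.638 0.124 0.014]
block corner S [0.629 0.074 0.128]
block S [0.658 0.254 0.128]
T [0.663 0.117 0.128]
jar [0.666 0.065 0.   ]
lime [ 0.434 -0.063  0.024]
salt [0.401 0.436 0.   ]
timer [ 0.43  -0.399  0.03 ]
[ 7.96639877e-02  4.88362180e-05 -1.56760705e-01] [[ 0.001 -0.959 -0.284]
 [ 1.     0.     0.001]
 [-0.001 -0.284  0.959]] [[290.58471298   0.         317.32322689]
 [  0.         290.58471298 202.20812423]
 [  0.           0.           1.        ]] -0.02779963495083917
```

View pics/w0.png

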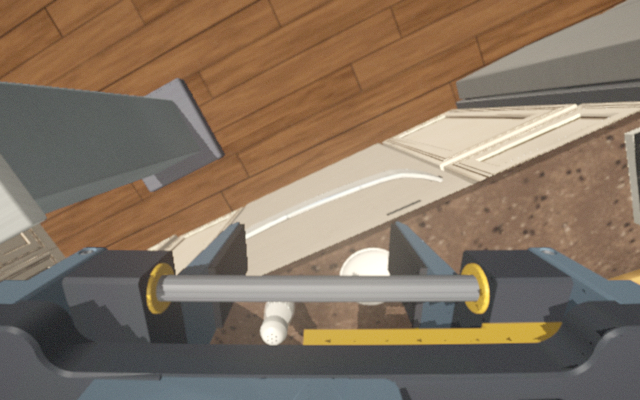

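```bash
python3 - <<'E'
from h import *
arm.move_to([.36,.33,.38],down(80))
arm.move_to([.55,.20,.385],down(85))
w=optics.get_calibration('wrist');im=optics.snapshot('wrist')
np.save('w1.npy',w,allow_pickle=True);cv2.imwrite('pics/w1.png',im[:,:,::-1])
for n in ['tank','filter','jam_jar']:print(n,[(round(d['conf'],2),np.round(d['extent']).tolist()) for d in optics.spot_in(n,'wrist')][:2])
s=telemetry.observe();print(s['t'],s['ee_pos'],s['force'])
cv2.imwrite('pics/w1c.png',cv2.resize(im[0:300,120:520],(800,600),interpolation=cv2.INTER_CUBIC)[:,:,::-1])
E
```

```text
tank []
filter [(0.63, [0.0, 107.0, 98.0, 145.0]), (0.42, [249.0, 217.0, 273.0, 271.0])]
jam_jar [(0.78, [246.0, 219.0, 273.0, 272.0])]
3.4 [0.54915327 0.2011309  0.38527929] [ 0.22354027  0.48304686 -0.2653197 ]
```

View pics/w1c.png

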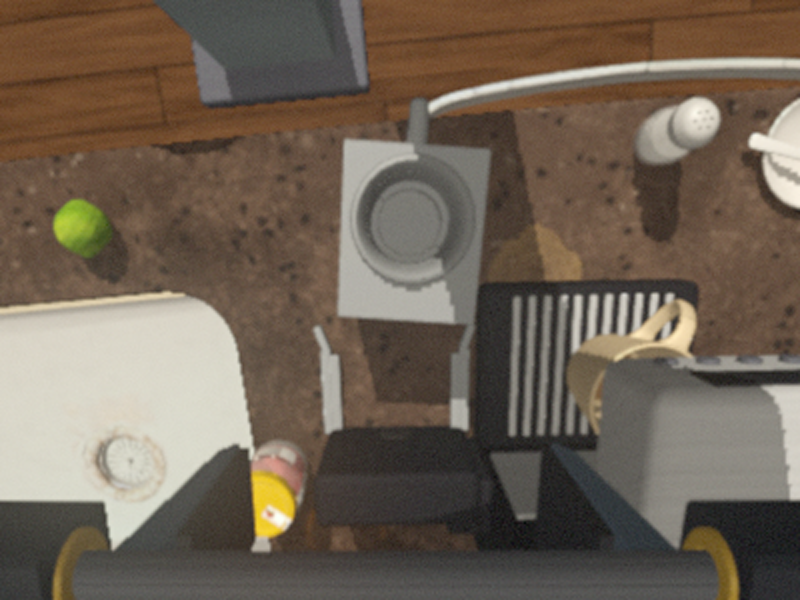

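The wrist view shows the tank deck corners at (344,140), (490,150), (473,324), (338,316), the grip at (418,122), the dock's rails at u≈340/451 with flared tips at (317,328)/(470,325), and the back's foot at v≈430.

```bash
python3 - <<'E'
from h import *
w=np.load('w1.npy',allow_pickle=True).item()
q=lambda u,v,z:np.round(onz(w,(120+u/2,v/2),z),4)
D=[q(344,140,.114),q(490,150,.114),q(473,324,.114),q(338,316,.114)]
print('deck',D,'c',np.mean(D,0))
d=(D[3]-D[0]+D[2]-D[1])[:2];print('yaw',np.degrees(np.arctan2(d[1],d[0])),np.degrees(np.arctan2(*(D[0]-D[1]+D[3]-D[2])[[1,0]]))+90)
print('grip',q(418,102,.106),q(411,103,.106),q(426,103,.106),q(420,145,.106))
print('well',q(413,220,.122))
for n,u,v,z in [('Lin',339,354,.0135),('Lin2',342,430,.0135),('Lout',321,354,.0135),('Lout2',326,432,.0135),('Rin',451,352,.0135),('Rin2',450,428,.0135),('Rout',468,352,.0135),('Rout2',469,430,.0135),('tipL',317,328,.0135),('tipR',470,325,.0135),('back l',335,430,.0),('back r',470,430,.0),('jar',285,445,0),('topback',322,475,.128),('topback r',490,470,.128)]:print(n,q(u,v,z))
E
```

```text
deck [array([0.4062, 0.1792, 0.114 ]), array([0.421 , 0.2778, 0.114 ]), array([0.5393, 0.2602, 0.114 ]), array([0.5249, 0.1617, 0.114 ])] c [0.47285  0.219725 0.114   ]
yaw -8.424340533570179 -8.426969021480673
grip [0.3854 0.2315 0.106 ] [0.3857 0.2267 0.106 ] [0.3865 0.2369 0.106 ] [0.4128 0.2308 0.106 ]
well [0.4625 0.2216 0.122 ]
Lin [0.5727 0.1478 0.0135]
Lin2 [0.6467 0.1423 0.0135]
Lout [0.5713 0.1312 0.0135]
Lout2 [0.6474 0.1267 0.0135]
Rin [0.5798 0.251  0.0135]
Rin2 [0.6537 0.2457 0.0135]
Rout [0.5811 0.2667 0.0135]
Rout2 [0.6573 0.2638 0.0135]
tipL [0.547  0.1305 0.0135]
tipR [0.5563 0.2698 0.0135]
back l [0.6506 0.1337 0.    ]
back r [0.6621 0.2662 0.    ]
jar [0.662  0.0824 0.    ]
topback [0.6435 0.137  0.128 ]
topback r [0.6505 0.2661 0.128 ]
```

Sizes check out (deck 120×99.5, lips 103 apart). The tank is at (0.473, 0.220) with yaw −8.4°. Home is about (0.591, 0.198) with yaw −3.9°. Next I grasp the tank and align it with the mouth.

```bash
cat >> h.py <<'E'
H=np.array([.591,.198]);HY=-3.9
GX=-.080
def gp(p,yaw,z):
    a=np.radians(yaw);return [p[0]+GX*np.cos(a),p[1]+GX*np.sin(a),z]
def ax(d): # tank origin on dock axis, d in front of home
    a=np.radians(HY);return H-d*np.array([np.cos(a),np.sin(a)])
def st(m=''):
    s=telemetry.observe();print(m,round(s['t'],2),np.round(s['ee_pos'],4),'F',np.round(s['force'],1),'M',np.round(s['torque'],2),'w',round(s['width'],4),round(s['grasp_force'],1));return s
E
python3 - <<'E'
from h import *
c=[.473,.220];y=-8.4;R=down(90+y)
g=gp(c,y,.079)
arm.move_to([g[0],g[1],.18],R)
arm.move_l(g,feed=.1);st('at')
hand.grip(.008);st('gripped')
R2=down(90+HY);p=ax(.120)
arm.move_l(gp(p,HY,.079),R2,feed=.04);st('aligned')
arm.move_l(gp(ax(.085),HY,.079),feed=.06);st('85')
arm.move_l(gp(ax(.06),HY,.079),feed=.05);st('60')
cv2.imwrite('pics/s2.png',cv2.resize(optics.snapshot('scene')[140:290,200:400],(800,600))[:,:,::-1])
E
```

```text
at 5.58 [0.3942 0.2318 0.0794] F [-0.5  0.4  0.5] M [ 0.03 -0.   -0.01] w 0.0912 0.0
gripped 6.73 [0.3938 0.2316 0.079 ] F [-0.2 -1.1  0.2] M [-0.06  0.01  0.  ] w 0.0138 30.0
aligned 7.39 [0.3913 0.2114 0.079 ] F [-0.8 -1.9  2. ] M [-0.51  0.09 -0.18] w 0.0133 30.0
85 8.12 [0.4268 0.2093 0.079 ] F [ 1.3  0.2 -3.1] M [ 0.03 -0.06  0.02] w 0.0141 30.0
60 8.78 [0.4516 0.2075 0.0789] F [ 0.4 -0.6 -3.2] M [ 0.05 -0.02  0.02] w 0.0144 30.0
```

View pics/s2.png

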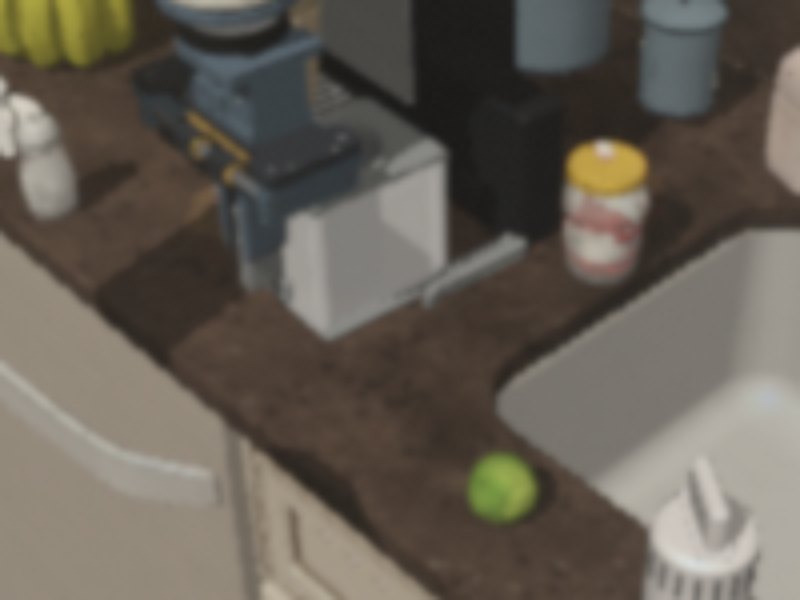

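The tank is held, upright and entering the guides (flange by the rail tip at ~(420,295)). I'll slide on, watching the force.

```bash
python3 - <<'E'
from h import *
off=np.zeros(2);a=np.radians(HY);u=np.array([np.cos(a),np.sin(a)]);n=np.array([-u[1],u[0]])
d=.06
while d>-.012:
    d-=.006 if d>.012 else .002
    p=gp(ax(d)+off,HY,.079)
    arm.move_l(p,feed=.05)
    s=telemetry.observe();F=np.array(s['force'][:2]);fx,fy=F@u,F@n
    print(round(d,3),'fx %.1f fy %.1f fz %.1f mz %.2f'%(fx,fy,s['force'][2],s['torque'][2]),np.round(s['ee_pos'],4))
    if fx<-18: print('STOP');break
    if abs(fy)>6: off=off+n*np.sign(fy)*.001
st()
E
```

```text
0.054 fx 0.5 fy 0.5 fz -3.9 mz 0.08 [0.4574 0.2071 0.079 ]
0.048 fx 0.9 fy 0.1 fz -3.8 mz 0.02 [0.4635 0.2067 0.079 ]
0.042 fx 1.2 fy 0.3 fz -3.2 mz -0.01 [0.4695 0.2063 0.079 ]
0.036 fx 1.8 fy 0.7 fz -3.0 mz 0.02 [0.4755 0.2059 0.079 ]
0.03 fx 1.8 fy -0.4 fz -2.8 mz 0.02 [0.4815 0.2055 0.079 ]
0.024 fx 1.6 fy 0.1 fz -2.2 mz 0.04 [0.4874 0.2051 0.0789]
0.018 fx 2.1 fy -0.4 fz -1.9 mz -0.00 [0.4935 0.2047 0.079 ]
0.012 fx 2.1 fy -0.6 fz -3.0 mz 0.05 [0.4994 0.2042 0.079 ]
0.006 fx 1.9 fy 0.4 fz -2.5 mz -0.02 [0.5054 0.2039 0.0789]
0.004 fx -2.3 fy 0.9 fz 2.9 mz 0.00 [0.5068 0.2037 0.079 ]
0.002 fx -2.2 fy -0.1 fz 2.6 mz 0.05 [0.5091 0.2035 0.079 ]
0.0 fx -13.1 fy -0.0 fz 11.4 mz 0.11 [0.5094 0.2034 0.0789]
-0.002 fx -24.6 fy 2.6 fz 18.9 mz 0.26 [0.5096 0.2032 0.0788]
STOP
 12.22 [0.5096 0.2032 0.0788] F [-24.3   4.2  18.9] M [0.9  3.08 0.26] w 0.0138 41.6
```

```bash
python3 - <<'E'
from h import *
s=telemetry.observe();p=np.array(s['ee_pos'])
arm.move_l(gp(ax(-.0005),HY,.079),feed=.03);st('relaxed')
hand.grip(.05);st('open')
arm.move_l([p[0]-.003,p[1],.19],feed=.25)
arm.move_to([.55,.20,.385],down(85))
w=optics.get_calibration('wrist');im=optics.snapshot('wrist');np.save('w2.npy',w,allow_pickle=True)
cv2.imwrite('pics/w2c.png',cv2.resize(im[0:300,120:520],(800,600),interpolation=cv2.INTER_CUBIC)[:,:,::-1])
arm.move_to([.45,-.20,.37],down(60));
w=optics.get_calibration('wrist');im=optics.snapshot('wrist');np.save('w3.npy',w,allow_pickle=True)
for n in ['filter','fin']:print(n,[(round(d['conf'],2),np.round(d['extent']).tolist()) for d in optics.spot_in(n,'wrist')][:2])
cv2.imwrite('pics/w3.png',im[:,:,::-1])
print(proj(w,[[.43,-.223,.142],[.43,-.223,0]]));st()
E
```

```text
relaxed 12.47 [0.5096 0.2033 0.0788] F [-13.4   2.2  10.7] M [0.55 2.3  0.23] w 0.0139 34.5
open 13.18 [0.5095 0.2028 0.0783] F [-10.7  -2.   -0.4] M [-0.37  1.58  0.09] w 0.0499 5.3
filter [(0.78, [282.0, 150.0, 323.0, 198.0])]
fin [(0.74, [283.0, 151.0, 325.0, 196.0])]
[[293.96206293 173.48748307]
 [299.90039562 158.6656511 ]]
 16.32 [ 0.4505 -0.1993  0.37  ] F [-0.4 -0.1  1.3] M [0.   0.   0.01] w 0.05 0.0
```

View pics/w2c.png

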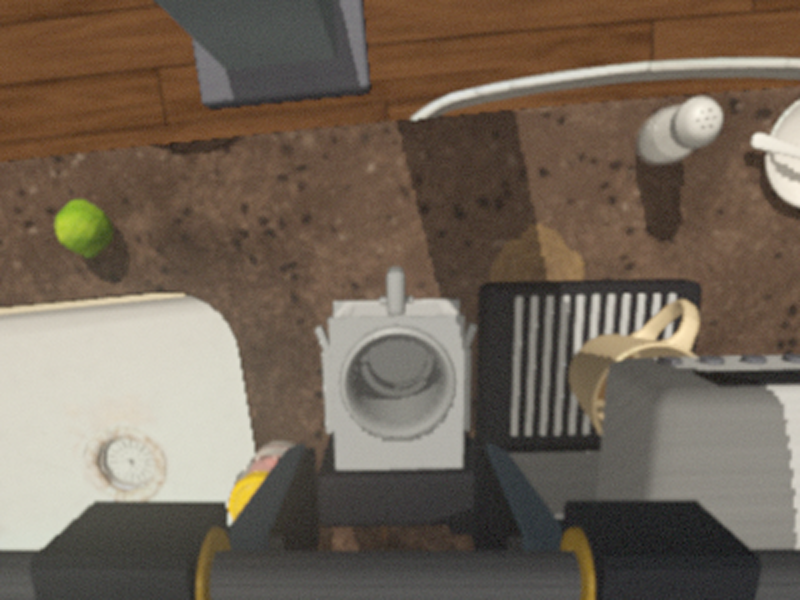

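View pics/w3.png

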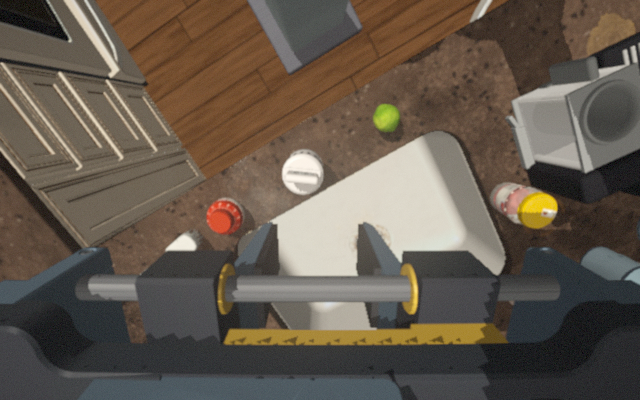

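Tank view: the deck's far edge (v≈470) is against the black back, the flanges are under the lips, and the well's mouth is at (399,383). The filter is at (302,172) in the second picture, with its fin at (303,176) nearly level.

```bash
python3 - <<'E'
from h import *
w=np.load('w2.npy',allow_pickle=True).item()
q=lambda u,v,z:onz(w,(120+u/2,v/2),z)
D=np.array([q(329,314,.114),q(467,312,.114),q(465,468,.114),q(333,470,.114)]);print(D.round(4),D.mean(0).round(4))
print('well',q(399,383,.122).round(4), 'grip',q(395,268,.106).round(4))
w=np.load('w3.npy',allow_pickle=True).item()
f=onz(w,(302.5,176),.142);a,b=onz(w,(286,176),.142),onz(w,(319,178),.142);print('fin',f,a,b,np.degrees(np.arctan2(*(b-a)[[1,0]])),np.linalg.norm(b-a))
A=np.degrees(np.arctan2(*(b-a)[[1,0]]))-90
# closer look: camera 80 mm along tool x, want fin ahead of camera slightly
R=down(A)
pos=f[:2]-R[:2,0]*.03
hand.grip(.09)
arm.move_to([pos[0],pos[1],.235],R)
w=optics.get_calibration('wrist');im=optics.snapshot('wrist');np.save('w4.npy',w,allow_pickle=True)
m=optics.masks_of('filter','wrist');print([(d['conf'],d['extent']) for d in m][:2])
u=proj(w,[f])[0];print(u);x0,y0=int(u[0])-100,max(int(u[1])-75,0);print(x0,y0)
cv2.imwrite('pics/w4c.png',cv2.resize(im[y0:y0+150,x0:x0+200],(800,600),interpolation=cv2.INTER_CUBIC)[:,:,::-1]);st()
E
```

```text
[[0.5228 0.154  0.114 ]
 [0.5301 0.2547 0.114 ]
 [0.6527 0.2468 0.114 ]
 [0.6453 0.1426 0.114 ]] [0.5877 0.1995 0.114 ]
well [0.5771 0.2008 0.122 ] grip [0.4946 0.205  0.106 ]
fin [ 0.438666   -0.21482103  0.142     ] [ 0.42758205 -0.23405977  0.142     ] [ 0.45211794 -0.19694705  0.142     ] 56.5305981088054 0.044490041184179874
[(0.71, [288.0, 135.8, 353.2, 202.7])]
[316.06376723 177.02733469]
216 102
 18.6 [ 0.4223 -0.2399  0.2353] F [ 0.9  0.4 -0.2] M [-0.05  0.13  0.03] w 0.0901 0.0
```

View pics/w4c.png

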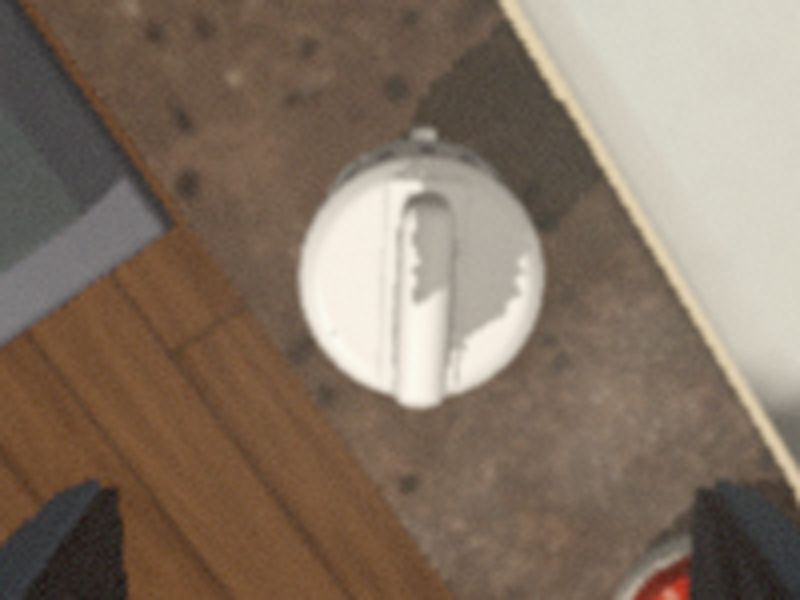

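The fin's top runs from (428,198) to (418,408) in the crop, the body circle is centred at (422,275), and one lug shows at (425,133).

```bash
python3 - <<'E'
from h import *
w=np.load('w4.npy',allow_pickle=True).item()
q=lambda u,v,z:onz(w,(216+u/4,102+v/4),z)
a,b=q(428,198,.142),q(418,408,.142);print('fin',a,b,(a+b)/2,np.linalg.norm(a-b),np.degrees(np.arctan2(*(a-b)[[1,0]])))
print('body',q(422,275,.106),np.linalg.norm(q(298,275,.106)-q(546,275,.106)))
print('lug',q(425,133,.008))
w=np.load('w3.npy',allow_pickle=True).item();print(w['cam_to_world'][:3,3])
E
```

```text
fin [ 0.45582889 -0.19957488  0.142     ] [ 0.42841618 -0.23758211  0.142     ] [ 0.44212253 -0.2185785   0.142     ] 0.04686155851209414 54.19897254651552
body [ 0.44256014 -0.21851663  0.106     ] 0.06170161727837864
lug [ 0.46025345 -0.19580216  0.008     ]
[ 0.3814375  -0.15954421  0.52674114]
```

```bash
cat >> h.py <<'E'
W=np.array([.5778,.2000])
E
python3 - <<'E'
from h import *
f=[.4423,-.2185];A=54.2-90
arm.move_to([*f,.175],down(A))
arm.move_l([*f,.128],feed=.1);st('at')
hand.grip(.004);st('grip')
arm.move_l([*f,.31],feed=.2);st('lift')
arm.move_to([*W,.30],down(-18.9))
st('over')
im=optics.snapshot('scene');cv2.imwrite('pics/s3.png',cv2.resize(im[110:260,220:420],(800,600))[:,:,::-1])
E
```

```text
at 19.59 [ 0.4426 -0.219   0.1288] F [ 0.2  0.3 -0.6] M [-0.13  0.09  0.08] w 0.0902 0.0
grip 20.76 [ 0.4422 -0.2184  0.1279] F [-0.8 -0.1 -2.3] M [-0.07  0.13  0.  ] w 0.0117 30.0
lift 21.82 [ 0.4418 -0.2182  0.3089] F [ 0.1 -0.4 -2.9] M [-0.11  0.06  0.03] w 0.0117 30.0
over 23.43 [0.578  0.1989 0.3   ] F [ 0.  -0.8 -2. ] M [-0.05  0.07 -0.02] w 0.0119 30.0
```

View pics/s3.png

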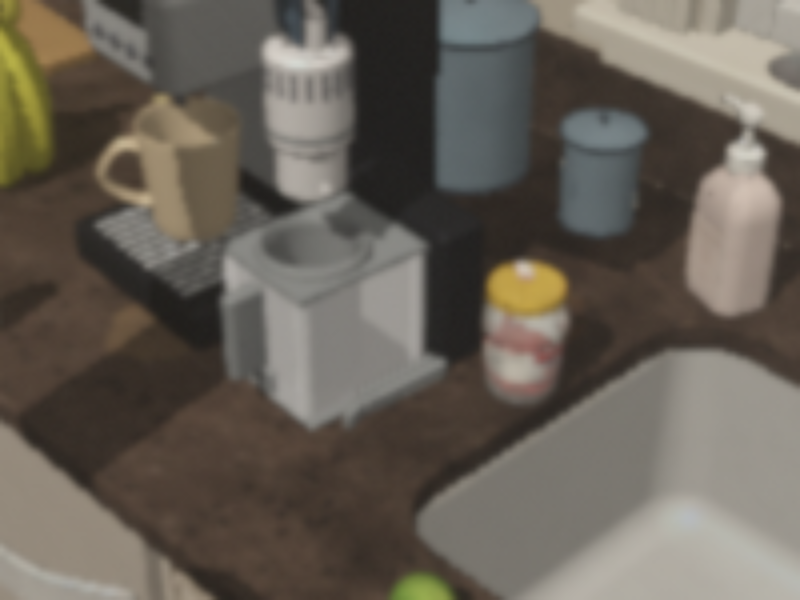

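The filter hangs upright over the well (filter ~(312,120), mouth ~(315,245)). I'll lower it compliantly.

```bash
cat >> h.py <<'E'
def lower(z,zend,c,R,fzmax=10,step=.003,gain=.0002,feed=.06):
    c=np.array(c,float);b=np.array([0,-.5,-2.2])
    while z>zend:
        z=max(z-step,zend);arm.move_l([*c,z],R,feed=feed)
        s=telemetry.observe();F=np.array(s['force'])-b
        print('z %.4f F'%z,F.round(1),'M',np.round(s['torque'],2),np.round(s['ee_pos'],4))
        l=F[:2];m=np.linalg.norm(l)
        if m>2: c+=np.clip(m*gain,0,.001)*l/m
        if F[2]>fzmax: print('CONTACT');break
    return z,c
E
python3 - <<'E'
from h import *
R=down(-18.9)
arm.move_l([*W,.258],R,feed=.2)
z,c=lower(.258,.150,W,R)
np.save('zc.npy',[z,*c]);st()
E
```

```text
z 0.2550 F [ 0.9  0.1 -0.7] M [-0.08  0.08 -0.02] [0.5782 0.2    0.2559]
z 0.2520 F [ 0.4  0.8 -0.2] M [-0.06  0.05  0.05] [0.5777 0.2    0.252 ]
z 0.2490 F [-0.2  0.7  0.4] M [-0.06  0.03 -0.  ] [0.5777 0.2    0.2488]
z 0.2460 F [-0.1  0.4  1. ] M [-0.1   0.05 -0.01] [0.5777 0.2    0.2457]
z 0.2430 F [-0.2  0.2 -0.5] M [-0.08  0.04 -0.01] [0.5777 0.1999 0.2428]
z 0.2400 F [-0.2  0.1  0.6] M [-0.08  0.1  -0.04] [0.5777 0.2    0.2398]
z 0.2370 F [0.2 0.6 0.4] M [-0.05  0.06 -0.04] [0.5777 0.2    0.2368]
z 0.2340 F [-0.4 -0.1  0.3] M [-0.1   0.12 -0.02] [0.5777 0.2    0.2338]
z 0.2310 F [0.1 0.6 0.7] M [-0.09  0.12 -0.04] [0.5777 0.2    0.2308]
z 0.2280 F [-0.2  0.1  0.2] M [-0.14  0.03  0.04] [0.5777 0.2    0.2278]
z 0.2250 F [ 0.6  0.2 -0.2] M [-0.11  0.07  0.03] [0.5777 0.1999 0.2248]
z 0.2220 F [-0.1  0.2  1. ] M [-0.03  0.17 -0.  ] [0.5777 0.2    0.2218]
z 0.2190 F [ 0.6 -0.2  0.2] M [-0.04  0.06 -0.01] [0.5777 0.2    0.2188]
z 0.2160 F [0.3 0.8 0.7] M [-0.03  0.05  0.03] [0.5777 0.2    0.2158]
z 0.2130 F [-0.6  0.8 -0.3] M [-0.08  0.09  0.02] [0.5777 0.2    0.2128]
z 0.2100 F [ 0
[... 879 characters left out ...]
 [-0.08  0.14  0.  ] [0.5777 0.2    0.1738]
z 0.1710 F [0.6 1.2 0.5] M [-0.09  0.12  0.06] [0.5777 0.2    0.1708]
z 0.1680 F [0.5 0.1 0.8] M [-0.09  0.08 -0.01] [0.5777 0.2    0.1678]
z 0.1650 F [ 0.3 -0.1  0.6] M [-0.09  0.05 -0.01] [0.5777 0.2    0.1648]
z 0.1620 F [-0.4 -0.1 -0. ] M [-0.03  0.1  -0.09] [0.5777 0.2    0.1618]
z 0.1590 F [ 0.2  0.5 -0.5] M [-0.05  0.12  0.01] [0.5777 0.2    0.1588]
z 0.1560 F [0.4 0.3 0.7] M [-0.08  0.09 -0.03] [0.5777 0.2    0.1558]
z 0.1530 F [0.2 0.8 0.1] M [-0.09  0.07  0.05] [0.5777 0.1999 0.1528]
z 0.1500 F [-0.  -0.4  0.3] M [-0.14  0.08 -0.03] [0.5777 0.2    0.1498]
 32.84 [0.5777 0.2    0.1498] F [-0.  -0.9 -1.9] M [-0.14  0.08 -0.03] w 0.0119 30.0
```

```bash
python3 - <<'E'
from h import *
z,*c=np.load('zc.npy');a=-18.9
z,c=lower(z,.1405,c,down(a),fzmax=5,step=.0015)
for i in range(15):
    a-=5;s=telemetry.observe();fz=s['force'][2]+2.2
    z-=.00053 if fz<8 else 0
    if fz>15: z+=.0005
    arm.move_l([*c,z],down(a),feed=.05)
    s=telemetry.observe();F=np.array(s['force'])-[0,-.5,-2.2];l=F[:2];m=np.linalg.norm(l)
    print('a %.1f z %.4f'%(a,z),F.round(1),'mz %.2f'%s['torque'][2],np.round(s['ee_pos'],4),round(s['t'],2))
    if m>3: c=c+min(m*.0001,.0006)*l/m
    if abs(s['torque'][2])>1.5 or F[2]>35: print('STOP');break
np.save('zc.npy',[z,*c,a])
E
```

```text
z 0.1485 F [0.2 0.9 1.1] M [-0.1   0.05 -0.01] [0.5778 0.2    0.1484]
z 0.1470 F [ 0.3 -0.3  0.1] M [-0.08  0.08  0.06] [0.5777 0.2    0.1469]
z 0.1455 F [-0.3  0.3 -0.2] M [-0.13  0.08  0.02] [0.5777 0.2    0.1454]
z 0.1440 F [-0.5  2.  -0.8] M [-0.1   0.08  0.01] [0.5778 0.2    0.1439]
z 0.1425 F [-2.7 -1.7 14.1] M [-0.64  0.81  0.01] [0.578  0.2003 0.1434]
CONTACT
a -23.9 z 0.1425 [ 0.5 -0.5 11.8] mz -0.20 [0.578  0.2002 0.1435] 34.34
a -28.9 z 0.1425 [-0.   0.1 11.4] mz -0.09 [0.578  0.2002 0.1435] 34.59
a -33.9 z 0.1425 [-0.7  0.1 10.6] mz -0.11 [0.578  0.2002 0.1435] 34.84
a -38.9 z 0.1425 [ 1.6 -0.5  9.3] mz -0.27 [0.578  0.2002 0.1433] 35.09
a -43.9 z 0.1425 [ 1.7 -0.1  5.2] mz -0.05 [0.5775 0.2001 0.1427] 35.34
a -48.9 z 0.1420 [ 1.7 -0.1  3.4] mz -0.08 [0.5774 0.2    0.142 ] 35.59
a -53.9 z 0.1414 [1.2 0.1 2.4] mz -0.04 [0.5773 0.2    0.1414] 35.84
a -58.9 z 0.1409 [0.1 0.1 1.3] mz -0.01 [0.577  0.2    0.1408] 36.09
a -63.9 z 0.1404 [-0.   0.4  0.5] mz -0.03 [0.5769 0.2    0.1402] 36.34
a -68.9 z 0.1398 [-0.3  0.8  1. ] mz -0.04 [0.5771 0.2001 0.1398] 36.59
a -73.9 z 0.1393 [-0.2  1.1  0. ] mz -0.01 [0.5771 0.2001 0.1393] 36.84
a -78.9 z 0.1388 [-0.6  0.4 -0.7] mz -0.04 [0.5771 0.2    0.1387] 37.09
a -83.9 z 0.1383 [ 0.3  0.3 -3.7] mz -0.01 [0.577  0.2001 0.1381] 37.34
a -88.9 z 0.1377 [-0.7 -0.3 -5.2] mz -0.01 [0.577  0.2001 0.1376] 37.59
a -93.9 z 0.1372 [-1.  -1.3  0.2] mz 0.05 [0.5771 0.1999 0.1374] 37.84
```

```bash
python3 - <<'E'
from h import *
z,x,y,a=np.load('zc.npy');c=np.array([x,y])
for i in range(8):
    s=telemetry.observe();fz=s['force'][2]+2.2
    if fz<6: z-=.0006
    else: a-=2.5
    arm.move_l([*c,z],down(a),feed=.03)
    s=telemetry.observe();F=np.array(s['force'])-[0,-.5,-2.2]
    print('a %.1f z %.4f'%(a,z),F.round(1),'mz %.2f'%s['torque'][2],np.round(s['ee_pos'],4),round(s['t'],2))
    if abs(s['torque'][2])>1.2 or F[2]>25: print('STOP');break
np.save('zc.npy',[z,*c,a])
E
```

```text
a -93.9 z 0.1366 [ 0.1 -3.   0.6] mz 0.08 [0.5773 0.1999 0.1367] 38.09
a -93.9 z 0.1360 [ 1.1 -3.8 -0.3] mz 0.09 [0.5773 0.2    0.136 ] 38.34
a -93.9 z 0.1354 [-0.9 -3.7  7.2] mz 0.12 [0.5774 0.2    0.1359] 38.59
a -96.4 z 0.1354 [-2.9 -2.7  9.6] mz 0.66 [0.577  0.2001 0.1359] 38.84
a -98.9 z 0.1354 [-4.3 -2.4 10.3] mz 1.00 [0.5768 0.2002 0.1359] 39.09
a -101.4 z 0.1354 [-3.1 -2.3 10.2] mz 1.09 [0.5769 0.2003 0.1359] 39.34
a -103.9 z 0.1354 [-4.1 -1.8 10.2] mz 1.22 [0.577  0.2003 0.1359] 39.59
STOP
```

Firm stop felt, and the depth matches home (8.0 → 0.4 mm). Next I release, retreat and check.

```bash
python3 - <<'E'
from h import *
z,x,y,a=np.load('zc.npy')
hand.grip(.06);st('open')
p=telemetry.observe()['ee_pos']
arm.move_l([p[0],p[1],.26],feed=.2)
arm.move_to([.55,.20,.385],down(-94))
arm.move_to([.50,.0,.385],down(-94))
w=optics.get_calibration('top')
im=optics.snapshot('top');t=cv2.resize(im[100:220,200:360],(800,600),interpolation=cv2.INTER_CUBIC)
cv2.imwrite('pics/t4.png',t[:,:,::-1]);st()
u=np.radians(HY);d=np.array([np.cos(u),np.sin(u)])
for z in(.144,.150,.158):print(z,[((proj(w,[[*(W+s*.023*d),z]])[0]-[200,100])*5).round() for s in(-1,1)])
E
```

```text
open 40.42 [0.5772 0.1999 0.1355] F [-0.1 -2.5  3. ] M [-0.32  0.23  0.02] w 0.0602 1.6
 42.65 [0.5005 0.001  0.3845] F [-0.8 -0.3 -0.1] M [-0.02  0.19  0.04] w 0.0596 0.0
0.144 [array([410., 320.]), array([439., 271.])]
0.15 [array([409., 315.]), array([439., 266.])]
0.158 [array([408., 309.]), array([438., 259.])]
```

View pics/t4.png

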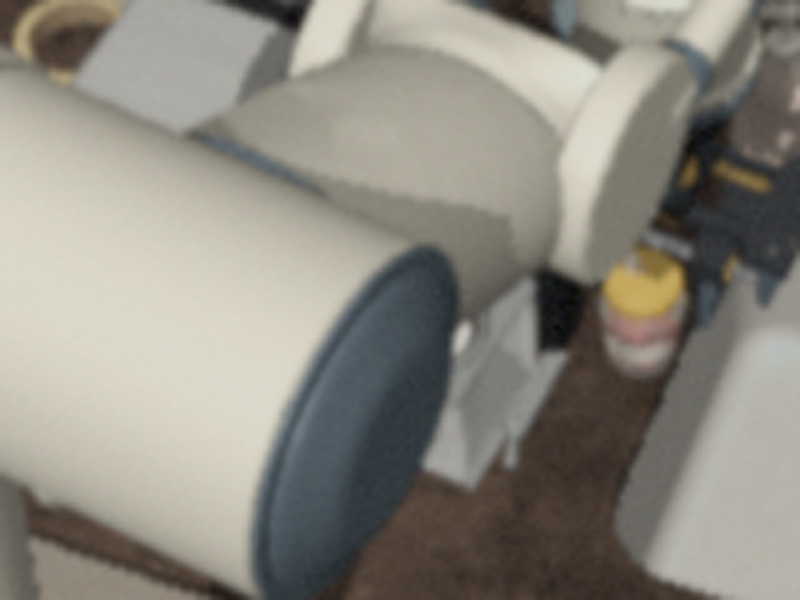

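The arm hides the tank from the top camera in this picture; only the jar, standing in place at (645,310), is clear. I'll check the fin's direction numerically from the wrist camera.

```bash
python3 - <<'E'
from h import *
arm.move_to([.545,.20,.36],down(85))
w=optics.get_calibration('wrist');im=optics.snapshot('wrist');cv2.imwrite('pics/w5.png',im[:,:,::-1])
for n in ['filter','fin','tank','jam_jar','mug']:print(n,[(round(d['conf'],2),np.round(d['extent']).tolist()) for d in optics.spot_in(n,'wrist')][:2])
z=.150;u=np.radians(HY);d=np.array([np.cos(u),np.sin(u)])
print([proj(w,[[*(W+s*.023*d),z]])[0].round(1) for s in(-1,1)])
c=proj(w,[[*W,z]])[0]
g=cv2.resize(cv2.cvtColor(im,cv2.COLOR_RGB2GRAY),None,fx=3,fy=3,interpolation=cv2.INTER_CUBIC)
L=cv2.createLineSegmentDetector().detect(g)[0][:,0]/3
for l in L:
    a,b=onz(w,l[:2],z),onz(w,l[2:],z);m=(a+b)/2;n=np.linalg.norm(a-b)
    if n>.012 and np.linalg.norm(m[:2]-W)<.09: print('len %.3f ang %.1f mid'%(n,(np.degrees(np.arctan2(*(b-a)[[1,0]]))+90)%180-90),(m[:2]-W).round(3))
fu=im[int(c[1])-20:int(c[1])+21:4,int(c[0])-20:int(c[0])+21:2].mean(2).astype(int);print(fu)
st()
E
```

```text
filter []
fin [(0.87, [299.0, 174.0, 341.0, 216.0])]
tank [(0.82, [285.0, 135.0, 359.0, 241.0])]
jam_jar []
mug [(0.85, [408.0, 157.0, 478.0, 223.0])]
[array([319.1, 187.8]), array([319.7, 221.1])]
len 0.020 ang -44.3 mid [-0.032 -0.018]
len 0.014 ang -8.3 mid [-0.016 -0.026]
len 0.018 ang 73.1 mid [-0.038  0.009]
len 0.020 ang 27.3 mid [ 0.    -0.023]
len 0.030 ang -6.2 mid [0.041 0.041]
len 0.016 ang 24.6 mid [-0.023  0.026]
len 0.090 ang 83.1 mid [ 0.052 -0.007]
len 0.030 ang 81.2 mid [-0.066  0.032]
len 0.043 ang -3.5 mid [-0.001  0.005]
len 0.042 ang -5.9 mid [-0.002 -0.005]
len 0.024 ang -8.4 mid [ 0.033 -0.051]
len 0.038 ang -3.5 mid [-0.026 -0.05 ]
len 0.029 ang 84.9 mid [-0.072 -0.019]
len 0.023 ang -81.3 mid [-0.045 -0.005]
len 0.019 ang -11.3 mid [-0.008  0.027]
len 0.097 ang -3.7 mid [-0.013  0.084]
len 0.021 ang -6.3 mid [-0.052 -0.04 ]
len 0.013 ang -57.1 mid [-0.039 -0.02 ]
len 0.014 ang 56.1 mid [ 0.011 -0.013]
len 0.028 ang -3.7 mid [ 0.007 -0.052]
len 0.095 ang -3.8 mid [-0.014  0.079]
len 0.013 ang 73.8 mid [-0.044  0.012]
len 0.018 ang 12.7 mid [-0.046 -0.045]
len
[... 1137 characters left out ...]
33 240 240 240 240 236 225 203 238 240 229 186 161 201 240 239 239
  238 217 168]
 [124 212 236 240 239 241 236 223 202 239 239 225 181 165 229 239 238 239
  225 186 129]
 [115 122 191 224 238 240 234 223 201 239 239 226 184 164 233 238 236 210
  158 126 138]
 [138 127 124 126 172 206 220 229 210 238 238 226 183 161 181 186 151 120
  141 149 159]
 [160 153 148 143 139 134 133 132 179 237 238 226 173  98 116 143 149 156
  162 167 153]
 [176 162 149 156 158 161 156 156 153 148 105  97  94 100 158 169 168 158
  143 140 168]
 [177 177 177 170 163 135 141 145 148 152 121 115 115 122 131 127 143 171
  174 178 175]]
 45.39 [0.545  0.1999 0.36  ] F [ 0.3  0.2 -1. ] M [ 0.04 -0.01 -0.  ] w 0.0598 0.0
```

The fin's edges lie at −3.5° and −5.9°, the tank's at about −3.7°, and the fin is centred within 2 mm. I'll hand it in.

```bash
python3 -c "
from rig import arm
print(arm.sign_off())"
```

```text
the job is handed in; nothing more can be done
None
```

I handed the job in at about 45 s of the 64 s: the tank is home against the dock's back, and the filter is screwed to its firm stop with the fin within about 2° of the tank's axis and the foot about 0.4 mm off the floor, though sign-off gave no verdict.

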